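Set a straightedge flush on a bearing housing and weigh it down

ROBOT

A 6-joint arm with a two-finger parallel gripper is mounted at the origin on the work surface. World frame = base frame: x ahead of the robot, y to its left, z up, the work surface at z = 0. Lengths are in mm, angles in rad, forces in N, time in s.
With the tool pointing down it reaches from about 300 to 775 mm from the base axis. Payload 14.6 kg.
Tool frame: the origin (TCP) lies at the very end of the fingers, on their centre line; the grasp point (between the pads) lies 19 mm behind it; z points along the fingers, y is the line along which they close (so a half turn about z gives the same grasp; the last joint's range is limited). The gripper opens to 94 mm and grips with 3 to 60 N. Pads are 16 mm wide; open, the fingers measure 119 mm over their backs; the gripper's body (75 mm by 177 mm) begins 78 mm behind the grasp point.
Start: joints at [1.232, 0.3, 1.521, -0, 1.321, -0.067], TCP at [147.654, 529.8, 205.446] pointing down, gripper open.
Joint ranges: [-3.03, 3.03], [-0.79, 2.21], [0.23, 2.52], [-1.04, 4.18], [0, 3.07], [-2.55, 2.55]. Speed limits (rad/s): [2.22, 2.22, 2.57, 3.14, 3.14, 3.14].

INTERFACE

Orientations are given as [roll, pitch, yaw] about the fixed x, y, z axes, in that order (R = Rz(yaw) Ry(pitch) Rx(roll)).
In Python, from cell import manip gives the robot as it stands. The module is installed in compiled form; this text tells all that it offers.
- The arm moves only by the shell command python3 -m inch 'ROWS' [FORCE]. ROWS is JSON, a list of rows, each an object of numbers: "gripper": the opening, from 0 (shut) to 1 (fully open); "dx", "dy", "dz": the shift along the world's x, y, z in m; "wx", "wy", "wz": the turn, a rotation vector about the world's x, y, z in degrees. A call has exactly 5 rows; each row is the pose to reach, as a shift and turn from the pose commanded when the call began; what a row does not reach only later rows make up. A row lasts 1/12 s, in which the tool goes at most 41.7 mm and 7.16 degrees, less where a joint would pass 70% of its speed; a pose out of reach is approached as far as the arm can. A call with a gripper value outside its range is refused whole. The fingers move at their own pace and stop on an object; FORCE is the grip in N (left out, the last holds). Time passes only in rows, so rows that repeat a pose let the fingers close, or fill a call up. It gives the time, the measured TCP pose, the force, the opening and the grip force at its end, in the units of the state.
- manip.read_state(): the state, without advancing time (a new reading comes with each control period).
- manip.camera(name): name is "side" or "top"; returns the picture (384x512x3 uint8, blue, green, red); there is no depth.
- manip.camera_info(name): a dict with "camera_matrix" (3x3 intrinsics, pixels), "D" ([k1, k2, p1, p2, k3] as OpenCV has them; the pictures are not rectified), "R" (3x3) and "t" (3): a world point X has camera coordinates R X + t. Camera axes: x right, y down, z forward; pixel columns grow to the right and rows downward; lengths in mm; the calibration is good to about 2 mm. A picture is of the moment at which its call begins. camera_info takes no time and is no camera call.
- manip.sign_off(): hands the job in; it is judged then, once.
The state is a dict: "clock": time; "joints": joint angles; "qd": joint speeds; "effort": joint torques, N m; "eef_pos": TCP position; "eef_rot": TCP orientation; "wrist_force": force on the tool from outside, world axes, zero at the start; "moment": the same for the moment, N m; "finger_gap": finger opening in mm; "finger_force": force on a finger pad.
Only numpy, scipy, OpenCV 4.12 (cv2) and the standard library are available. Lean on these libraries where they do the work, as an engineer would, in place of code of your own. Each camera call takes 0.05 s, during which the arm holds its last target. There are 200 camera calls.

TASK

We want to check the machined face of the green bearing housing for straightness: slide the flat aluminium straightedge across the bench until its long edge lies flush against that face along the whole face and sticks out past both ends of it. Then lift the steel weight up and off the stand's prong and set it down gently, upright, on the middle of the straightedge so that it cannot shift, leaving it flush and released. Leave the oil bottle, bearing, tin cup and wrench where they are.

Things in the scene. Friction and masses are not known exactly. Their poses are not given: they have to be found in the camera images.
- straightedge: loose flat aluminium bar lying on the bench, 260 mm long (its y axis), 90 mm wide (its x axis), 10 mm thick, about 0.45 kg; too wide to grasp, to be pushed by its edges; sliding it takes about 3 to 8 N. Origin: centre of its underside. Its working edge is the long edge at x = +45 mm, which faces the housing at the start.
- edge_left (a point): the +y end of the straightedge's working edge, at its underside: (45, 130, 0) mm in the straightedge's frame
- edge_right (a point): the -y end of the straightedge's working edge, at its underside: (45, -130, 0) mm in the straightedge's frame
- housing: green cast bearing housing bolted to the bench (does not move): base 200 mm along its y, 70 mm along its x, 36 to 40 mm high, with a 100 mm long round boss lying along y in the middle on top, highest point 86 mm, and two bolts. Origin: centre of its underside. Its machined upright face is at x = -35 mm, looks along its -x (towards the robot), is 200 mm long and 40 mm high.
- face_mid (a point): middle of the lower edge of the housing's machined face, at bench level; axes as the housing: x points into the housing, y runs along the face
- stand: steel stand fixed to the bench, on the left or the right. Origin at bench level, about under the hanging weight. Base plate 130 x 90 x 12 mm (x -50 to +80 mm), a 16 mm square post at x = +68 mm, 180 mm high, and near its top a level round prong 10 mm thick that points along the stand's -x to x = -29 mm, where its tip turns up to 12 mm above the prong's top
- prong (a point): top of the stand's prong above the stand's origin, 180 mm above the bench; axes as the stand
- weight: loose bare steel weight, about 0.5 kg: cylinder 50 mm across, 36 mm high, with a flat-bar shackle on it, outer width 40 mm (its y), 14 mm thick (its x), z = 36 to 96 mm, opening 24 mm wide, z = 36 to 86 mm. Origin: centre of its underside, z up. Hangs with the prong through the shackle, axes as the stand; graspable across y from above; lift over 12 mm to clear the prong tip.
- oil_bottle: bystander: grey plastic bottle, 60 mm across, 150 mm high, standing on the other side from the stand; origin: centre of its underside
- bearing: bystander: steel bearing ring lying flat, 56 mm across, 16 mm high; origin: centre of its underside
- tin: bystander: open aluminium tin cup, 64 mm across, 70 mm high; origin: centre of its underside
- wrench: bystander: steel wrench about 170 mm long lying flat on the bench along its own x; origin: about its middle
Things that resemble listed ones, but are neither listed nor needed, are in the scene too. What is shaped like the weight but orange is not meant. Several things look just like the housing: the one meant starts nearest to the robot's base.

How it is judged:
By the outcome, as a careful person would: the job done as asked, in the order asked, and still so for the second after the job is handed in, with the robot touching nothing.
It also fails if it takes over 72 s, if anything falls off the work surface, if the arm or the gripper's body presses on something with over 40 N, if the wrist force passes 120 N, or if a joint passes its speed limit or range.

## Working session

There is one attempt and no reset: what is moved stays moved. The work goes in short steps, Python scripts to look and compute and a shell command to move; the robot and the scene stay as the last step left them, time stands still between calls to the robot, and variables do not carry over. Pictures are saved under pics/ and viewed, at most 10 in all, crops included, and the job is handed in when it is done.

```bash
mkdir -p pics; cat > h.py <<'E'
import numpy as np, cv2
from cell import manip
def cam(n):
    i=manip.camera_info(n); return [np.array(i[k],float) for k in("camera_matrix","D","R","t")]
def ray(n,u,v):
    K,D,R,t=cam(n); p=cv2.undistortPoints(np.array([[[u,v]]],float),K,D)[0,0]
    return -R.T@t, R.T@np.array([p[0],p[1],1])
def onz(n,u,v,z):
    c,d=ray(n,u,v); return (c+d*(z-c[2])/d[2]).round(1)
def tri(a,b):
    (c1,d1),(c2,d2)=ray(*a),ray(*b)
    s=np.linalg.lstsq(np.c_[d1,-d2],c2-c1,rcond=None)[0]
    p,q=c1+d1*s[0],c2+d2*s[1]; return ((p+q)/2).round(1), np.linalg.norm(p-q).round(1)
def proj(n,P):
    K,D,R,t=cam(n); return cv2.projectPoints(np.array(P,float).reshape(-1,1,3),cv2.Rodrigues(R)[0],t,K,D)[0][:,0].round(1)
def crop(n,f,x0,y0,w,h,s):
    im=manip.camera(n); cv2.imwrite("pics/"+f,cv2.resize(im[y0:y0+h,x0:x0+w],None,fx=s,fy=s,interpolation=cv2.INTER_CUBIC))
E
python3 - <<'E'
from h import *
a=manip.camera("top");b=manip.camera("side")
cv2.imwrite("pics/top0.png",cv2.resize(a,(800,600)))
cv2.imwrite("pics/side0.png",cv2.resize(b,(800,600)))
cv2.imwrite("top0_raw.png",a);cv2.imwrite("side0_raw.png",b)
for n in("top","side"):
    K,D,R,t=cam(n);print(n,-R.T@t,R[2],K[0,0])
print(manip.read_state())
E
```

```text
top [ 320.9258036   -50.1976087  1143.92846803] [ 0.19658517  0.02598528 -0.98014235] 349.79838245662154
side [ 408.97861434 -924.99677666  869.7604068 ] [ 0.09419552  0.76505155 -0.63704265] 377.1203841211515
{'clock': 0.1, 'joints': array([ 1.23239954e+00,  3.00400468e-01,  1.52153969e+00,  1.25365361e-05,
        1.32073071e+00, -6.65750012e-02]), 'qd': array([-0.0010109 ,  0.00027235, -0.00203893,  0.00136971, -0.00177187,
        0.0003193 ]), 'effort': array([ 1.42602825e-03, -5.32644010e+01, -3.53287446e+01,  7.09431502e-02,
        2.34705338e-02, -5.36110463e-05]), 'eef_pos': array([147.57006046, 529.57074953, 204.94259096]), 'eef_rot': array([-3.14051763e+00, -8.38457003e-05,  2.86976771e+00]), 'wrist_force': array([ 0.19088018,  0.19792056, -0.00355141]), 'moment': array([-0.01959998, -0.01777806,  0.00820757]), 'finger_force': 0.0, 'finger_gap': 93.94844586260967}
```

View pics/top0.png

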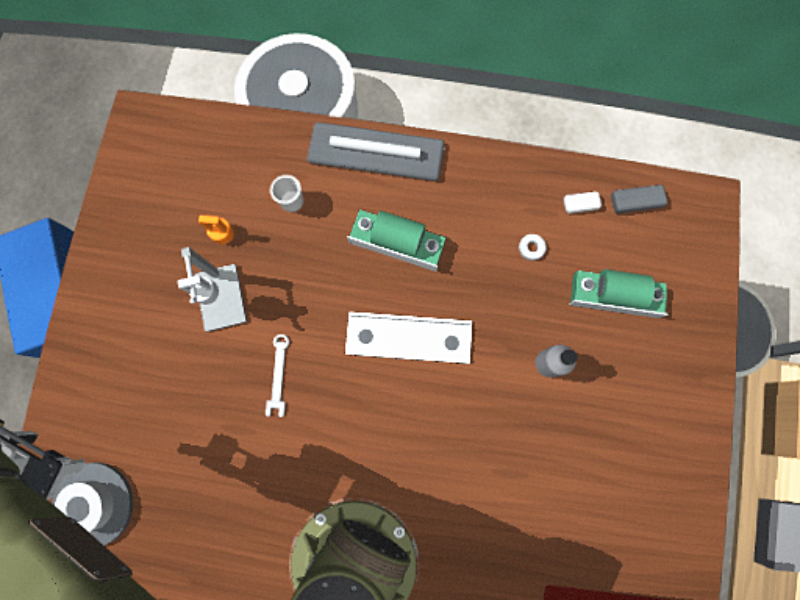

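View pics/side0.png

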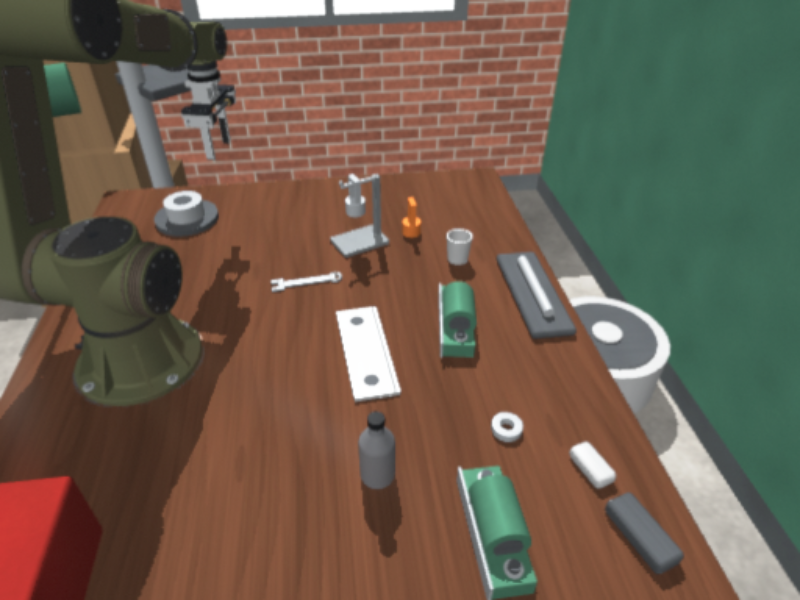

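Both views show the scene. In the 800×600 top view there are two candidate housings, A at (398,238) and B at (620,292). The straightedge is at (408,338), the weight on the prong at (200,288), the orange decoy at (217,230), the bottle at (556,361), the wrench at (279,375), the tin at (286,192) and the bearing at (533,247). I'll compare the base distances of A and B and enlarge.

```bash
python3 - <<'E'
from h import *
for nm,u,v,z in(("A",398,238,40),("B",620,292,40),("bottle",548,365,50),("tin",288,205,0),("bear",533,247,10)):
    p=onz("top",u*.64,v*.64,z);print(nm,p,np.hypot(*p[:2]))
a=cv2.imread("top0_raw.png");b=cv2.imread("side0_raw.png")
r=lambda im,x,y,w,h,s:cv2.resize(im[y:y+h,x:x+w],None,fx=s,fy=s,interpolation=cv2.INTER_CUBIC)
cv2.imwrite("pics/c1.png",r(a,210,125,100,115,5))   # top: housing+straightedge
st=np.zeros((480,800,3),np.uint8)
st[:480,:400]=r(a,105,145,66,80,6)[:480,:400] if 0 else cv2.resize(a[150:222,108:168],(400,480),interpolation=cv2.INTER_CUBIC)
st[:,400:]=cv2.resize(b[105:165,205:255],(400,480),interpolation=cv2.INTER_CUBIC)
cv2.imwrite("pics/c2.png",st)
E
```

```text
A [663.6  13.6  40. ] 663.7393464305096
B [ 620.7 -464.3   40. ] 775.1406195007459
bottle [ 445.2 -325.9   50. ] 551.7371203752743
tin [714.5 269.7   0. ] 763.7069726014029
bear [ 698.8 -277.1   10. ] 751.7352259938335
```

View pics/c1.png

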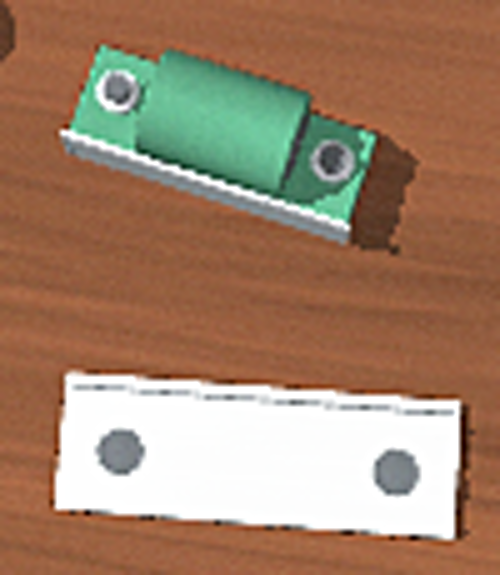

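View pics/c2.png

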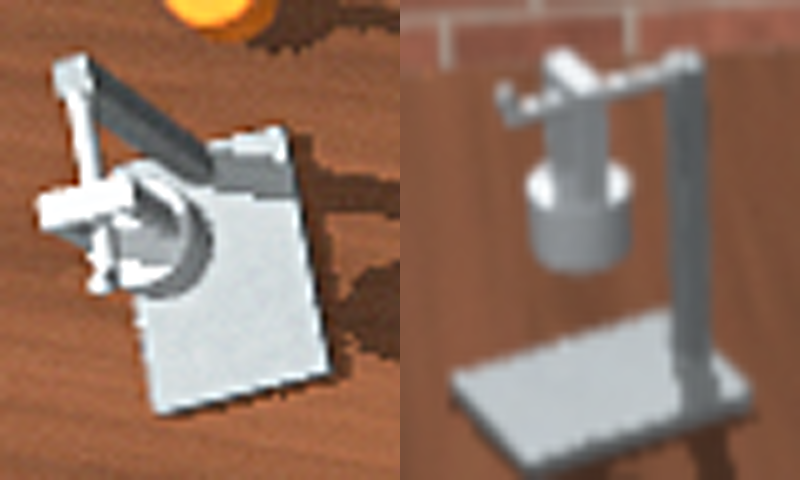

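The straightedge (c1) shows its scribed working edge on the housing side. The housing face runs from (62,130) to (350,225) along its top edge. c2 shows the steel weight hanging on the prong: shackle top centre at about (86,205) in the top crop and (573,72) in the side crop, prong tip at (100,285) and (507,95). Housing A at (398,238) is 664 mm from the base and B at (620,292) is 775 mm, so A is meant. The grey weight is meant, not the orange one.

```bash
python3 - <<'E'
from h import *
from scipy.optimize import least_squares
T=lambda x,y:(108+x/6.667-.5*0,150+y/6.667); S=lambda x,y:(205+x/8,105+y/8)
C=lambda x,y:(210+x/5,125+y/5)
def fit(obs,x0):
    def pts(p,L): c,s=np.cos(p[2]),np.sin(p[2]); return [(p[0]+c*a-s*b,p[1]+s*a+c*b,z) for a,b,z in L]
    f=lambda p:np.concatenate([(proj(n,pts(p,L))-np.array(uv)).ravel() for n,L,uv in obs])
    def g(p):
        return f(p)
    r=least_squares(g,x0,diff_step=1e-2,x_scale=[1,1,.01],method='trf');
    return r.x.round(3),g(r.x).round(1)
q=lambda x,y:(x*.64,y*.64)
se=fit([("top",[(45,130,10),(45,-130,10),(-45,-130,10),(-45,130,10)],[C(68,372),C(462,400),C(455,540),C(55,510)])],[480,0,-.05]);print("SE",se)
print(" side check",[proj("side",se[0][:2].tolist()+[10])/.64])
ho=fit([("top",[(-35,100,40),(-35,-100,40),(-35,100,0),(-35,-100,0)],[C(62,130),C(350,225),C(68,152),C(348,243)])],[660,15,-.2]);print("HO",ho)
c,s=np.cos(ho[0][2]),np.sin(ho[0][2])
for a,b,z in((-35,100,40),(-35,100,0),(-35,-100,40),(-35,-100,0)): print(" side",proj("side",[ho[0][0]+c*a-s*b,ho[0][1]+s*a+c*b,z])/.64)
st=fit([("top",[(80,-45,12),(-50,-45,12),(-50,45,12)],[T(280,127),T(328,372),T(157,412)]),
 ("side",[(-50,45,12),(-50,-45,12),(80,-45,12),(80,45,12)],[S(452,378),S(530,465),S(748,387),S(668,308)])],[530,320,.2]);print("ST",st)
for n,a,b in(("shackle",(86,205),(573,72)),("tip",(100,285),(507,95)),("post",(75,72),(685,60))): print(n,tri(("top",*T(*a)),("side",*S(*b))))
E
```

```text
SE (array([ 4.65223e+02,  0.00000e+00, -1.30000e-02]), array([-10.6,  -6. , -11.5,   1.4, -14.3,   0.6, -13.3,  -6.8]))
 side check [array([[363.4375, 334.6875]])]
HO (array([ 6.67994e+02,  1.51990e+01, -1.68000e-01]), array([-0.1,  0.4,  0.1,  0.1, -0.1, -0.4, -0.2, -0.5]))
 side [[438.59375 282.5    ]]
 side [[437.8125  296.09375]]
 side [[440.78125 342.96875]]
 side [[439.84375 356.875  ]]
ST (array([5.7216e+02, 3.5422e+02, 7.4000e-02]), array([ 17.1, -24.7,   4.7, -24.5,   4.2, -32.6, -24.7,  -3.9, -30.6,
        -2.7, -26. ,   3.2, -21.3,   1.3]))
shackle (array([576.1, 362.8, 174.5]), np.float64(193.4))
tip (array([542. , 348.2, 174.8]), np.float64(192.8))
post (array([637.5, 389.8, 158.8]), np.float64(192.9))
```

```bash
sed -i 's/\[:,0\].round(1)/[:,0]/' h.py; cat > fit.py <<'E'
from h import *
from scipy.optimize import least_squares
def pts(p,L):
    c,s=np.cos(p[2]),np.sin(p[2]); return [(p[0]+c*a-s*b,p[1]+s*a+c*b,z) for a,b,z in L]
def fit(obs,x0):
    g=lambda p:np.concatenate([(proj(n,pts(p,L))-np.array(uv)).ravel() for n,L,uv in obs])
    r=least_squares(g,x0,x_scale=[100,100,1]); return r.x.round(4),g(r.x).round(1)
E
python3 - <<'E'
from fit import *
T=lambda x,y:(108+x/6.667,150+y/6.667); S=lambda x,y:(205+(x-400)/8,105+y/8)
C=lambda x,y:(210+x/5,125+y/5)
se=fit([("top",[(45,130,10),(45,-130,10),(-45,-130,10),(-45,130,10)],[C(68,372),C(462,400),C(455,540),C(55,510)])],[480,0.1,-.05]);print("SE",se)
L=[(45,130,10),(45,-130,10),(-45,-130,10),(-45,130,10)]
print(" side",proj("side",pts(se[0],L))/.64)
ho=fit([("top",[(-35,100,40),(-35,-100,40),(-35,100,0),(-35,-100,0)],[C(62,130),C(350,225),C(68,152),C(348,243)])],[660,15,-.2]);print("HO",ho)
st=fit([("top",[(80,-45,12),(-50,-45,12),(-50,45,12)],[T(280,127),T(328,372),T(157,412)]),
 ("side",[(-50,45,12),(-50,-45,12),(80,-45,12),(80,45,12)],[S(452,378),S(530,465),S(748,387),S(668,308)])],[530,320,.2]);print("ST",st)
for n,a,b in(("shackle",(86,205),(573,72)),("tip",(100,285),(507,95)),("post",(75,72),(685,60))): print(n,tri(("top",*T(*a)),("side",*S(*b))))
print("wrench",[onz("top",u*.64,v*.64,5) for u,v in((282,337),(276,413))])
h=ho[0]
print("face ends",np.round(pts(h,[(-35,100,0),(-35,-100,0)]),1),"SE target c",np.round(pts(h,[(-80,0,0)]),1))
E
```

```text
SE (array([ 4.626666e+02, -4.179000e+01,  8.110000e-02]), array([-0.1,  0.2,  0. ,  0.3,  0. , -0.3, -0. , -0.2]))
 side [[373.7534128  306.08005746]
 [398.71426115 390.99232447]
 [352.61451618 398.50520576]
 [334.25094691 311.56708498]]
HO (array([ 6.677069e+02,  1.478080e+01, -1.722000e-01]), array([ 0. ,  0.4,  0.1,  0.3,  0. , -0.4, -0.2, -0.3]))
ST (array([4.727455e+02, 3.631816e+02, 4.019000e-01]), array([ 0.7, -0.8,  0.7, -0.6, -0.1, -0. , -1.1, -0.6, -0.9, -0.6,  0.3,
       -0.2, -0.4, -0.5]))
shackle (array([479.9, 368.8, 185.9]), np.float64(4.7))
tip (array([447.5, 355.9, 183. ]), np.float64(5.0))
post (array([537.2, 391.6, 176.7]), np.float64(1.6))
wrench [array([422.8, 222.9,   5. ]), array([266.5, 205. ,   5. ])]
face ends [[650.4 119.3   0. ]
 [616.1 -77.7   0. ]] SE target c [[588.9  28.5   0. ]]
```

Positions fit to about 2 mm, and the side view agrees. Plan: push the right end with two fingers about 95 mm along y, push the back edge with two fingers while turning, then press flush. First I travel to the right end.

```bash

python3 -m inch '[{"gripper":0.5,"dx":0.016,"dy":-0.037,"wz":-3.5},{"gripper":0.5,"dx":0.033,"dy":-0.074,"wz":-7},{"gripper":0.5,"dx":0.049,"dy":-0.11,"wz":-10.5},{"gripper":0.5,"dx":0.065,"dy":-0.147,"wz":-14},{"gripper":0.5,"dx":0.082,"dy":-0.184,"wz":-17.5}]' 20
python3 -m inch '[{"dx":0.016,"dy":-0.037,"wz":-3.5},{"dx":0.033,"dy":-0.074,"wz":-7},{"dx":0.049,"dy":-0.11,"wz":-10.5},{"dx":0.065,"dy":-0.147,"wz":-14},{"dx":0.082,"dy":-0.184,"wz":-17.5}]'
python3 -m inch '[{"dx":0.016,"dy":-0.037,"wz":-3.5},{"dx":0.033,"dy":-0.074,"wz":-7},{"dx":0.049,"dy":-0.11,"wz":-10.5},{"dx":0.065,"dy":-0.147,"wz":-14},{"dx":0.082,"dy":-0.184,"wz":-17.5}]'
python3 -m inch '[{"dx":0.016,"dy":-0.037,"wz":-3.5},{"dx":0.033,"dy":-0.074,"wz":-7},{"dx":0.049,"dy":-0.11,"wz":-10.5},{"dx":0.065,"dy":-0.147,"wz":-14},{"dx":0.082,"dy":-0.184,"wz":-17.5}]'
```

```text
validation failed for argument at $[0]...
validation failed for argument at $[0]...
validation failed for argument at $[0]...
validation failed for argument at $[0]...
```

```bash

python3 -m inch '[{"gripper":0.5,"dx":0.016,"dy":-0.037,"dz":0,"wx":0,"wy":0,"wz":-3.5},{"gripper":0.5,"dx":0.033,"dy":-0.074,"dz":0,"wx":0,"wy":0,"wz":-7},{"gripper":0.5,"dx":0.049,"dy":-0.11,"dz":0,"wx":0,"wy":0,"wz":-10.5},{"gripper":0.5,"dx":0.065,"dy":-0.147,"dz":0,"wx":0,"wy":0,"wz":-14},{"gripper":0.5,"dx":0.082,"dy":-0.184,"dz":0,"wx":0,"wy":0,"wz":-17.5}]' 20
```

```text
clock: 0.52
eef_pos: [229.7, 344.0, 205.1]
eef_rot: [-3.141, -0.0, 2.562]
wrist_force: [1.2, -0.6, 1.3]
finger_gap: 64.2
finger_force: 0.0
```

```bash

python3 -m inch '[{"gripper":0.5,"dx":0.016,"dy":-0.037,"dz":0,"wx":0,"wy":0,"wz":-3.5},{"gripper":0.5,"dx":0.033,"dy":-0.074,"dz":0,"wx":0,"wy":0,"wz":-7},{"gripper":0.5,"dx":0.049,"dy":-0.11,"dz":0,"wx":0,"wy":0,"wz":-10.5},{"gripper":0.5,"dx":0.065,"dy":-0.147,"dz":0,"wx":0,"wy":0,"wz":-14},{"gripper":0.5,"dx":0.082,"dy":-0.184,"dz":0,"wx":0,"wy":0,"wz":-17.5}]'
python3 -m inch '[{"gripper":0.5,"dx":0.016,"dy":-0.037,"dz":0,"wx":0,"wy":0,"wz":-3.5},{"gripper":0.5,"dx":0.033,"dy":-0.074,"dz":0,"wx":0,"wy":0,"wz":-7},{"gripper":0.5,"dx":0.049,"dy":-0.11,"dz":0,"wx":0,"wy":0,"wz":-10.5},{"gripper":0.5,"dx":0.065,"dy":-0.147,"dz":0,"wx":0,"wy":0,"wz":-14},{"gripper":0.5,"dx":0.082,"dy":-0.184,"dz":0,"wx":0,"wy":0,"wz":-17.5}]'
python3 -m inch '[{"gripper":0.5,"dx":0.016,"dy":-0.037,"dz":0,"wx":0,"wy":0,"wz":-3.5},{"gripper":0.5,"dx":0.033,"dy":-0.074,"dz":0,"wx":0,"wy":0,"wz":-7},{"gripper":0.5,"dx":0.049,"dy":-0.11,"dz":0,"wx":0,"wy":0,"wz":-10.5},{"gripper":0.5,"dx":0.065,"dy":-0.147,"dz":0,"wx":0,"wy":0,"wz":-14},{"gripper":0.5,"dx":0.08,"dy":-0.184,"dz":0,"wx":0,"wy":0,"wz":-17.5}]'
```

```text
clock: 0.93
eef_pos: [311.6, 160.0, 205.5]
eef_rot: [3.141, 0.0, 2.256]
wrist_force: [1.3, 0.5, 0.1]
finger_gap: 47.2
finger_force: 0.0
clock: 1.35
eef_pos: [393.8, -24.4, 205.5]
eef_rot: [3.141, 0.0, 1.95]
wrist_force: [0.7, 0.4, 0.8]
finger_gap: 46.9
finger_force: 0.0
clock: 1.77
eef_pos: [473.9, -208.3, 205.1]
eef_rot: [-3.141, -0.0, 1.645]
wrist_force: [1.3, 0.4, 1.3]
finger_gap: 47.2
finger_force: 0.0
```

```bash

python3 -m inch '[{"gripper":0.5,"dx":0.0,"dy":0,"dz":-0.04,"wx":0,"wy":0,"wz":0.4},{"gripper":0.5,"dx":0.0,"dy":0,"dz":-0.08,"wx":0,"wy":0,"wz":0.4},{"gripper":0.5,"dx":0.0,"dy":0,"dz":-0.12,"wx":0,"wy":0,"wz":0.4},{"gripper":0.5,"dx":0.0,"dy":0,"dz":-0.15,"wx":0,"wy":0,"wz":0.4},{"gripper":0.5,"dx":0.0,"dy":0,"dz":-0.17,"wx":0,"wy":0,"wz":0.4}]'
python3 -m inch '[{"gripper":0.5,"dx":0.0,"dy":0,"dz":-0.015,"wx":0,"wy":0,"wz":0},{"gripper":0.5,"dx":0.0,"dy":0,"dz":-0.024,"wx":0,"wy":0,"wz":0},{"gripper":0.5,"dx":0.0,"dy":0,"dz":-0.03,"wx":0,"wy":0,"wz":0},{"gripper":0.5,"dx":0.0,"dy":0,"dz":-0.03,"wx":0,"wy":0,"wz":0},{"gripper":0.5,"dx":0.0,"dy":0,"dz":-0.03,"wx":0,"wy":0,"wz":0}]'
python3 -m inch '[{"gripper":0.5,"dx":0,"dy":0.006,"dz":0,"wx":0,"wy":0,"wz":0},{"gripper":0.5,"dx":-0.001,"dy":0.012,"dz":0,"wx":0,"wy":0,"wz":0},{"gripper":0.5,"dx":-0.0015,"dy":0.018,"dz":0,"wx":0,"wy":0,"wz":0},{"gripper":0.5,"dx":-0.002,"dy":0.024,"dz":0,"wx":0,"wy":0,"wz":0},{"gripper":0.5,"dx":-0.0025,"dy":0.03,"dz":0,"wx":0,"wy":0,"wz":0}]'
```

```text
clock: 2.18
eef_pos: [472.1, -205.5, 31.9]
eef_rot: [-3.138, -0.002, 1.655]
wrist_force: [0.6, 0.5, 0.2]
finger_gap: 46.7
finger_force: 0.0
clock: 2.6
eef_pos: [473.9, -206.3, 6.0]
eef_rot: [3.141, 0.0, 1.655]
wrist_force: [0.3, 0.6, 0.6]
finger_gap: 47.0
finger_force: 0.0
clock: 3.02
eef_pos: [471.3, -175.6, 5.8]
eef_rot: [3.141, 0.001, 1.655]
wrist_force: [0.6, -2.5, 0.1]
finger_gap: 47.2
finger_force: 1.3
```

```bash

python3 -m inch '[{"gripper":0.5,"dx":-0.0005,"dy":0.008,"dz":0,"wx":0,"wy":0,"wz":0},{"gripper":0.5,"dx":-0.0013,"dy":0.016,"dz":0,"wx":0,"wy":0,"wz":0},{"gripper":0.5,"dx":-0.002,"dy":0.025,"dz":0,"wx":0,"wy":0,"wz":0},{"gripper":0.5,"dx":-0.0026,"dy":0.034,"dz":0,"wx":0,"wy":0,"wz":0},{"gripper":0.5,"dx":-0.0035,"dy":0.044,"dz":0,"wx":0,"wy":0,"wz":0}]'
python3 -m inch '[{"gripper":0.5,"dx":-0.0008,"dy":0.01,"dz":0,"wx":0,"wy":0,"wz":0},{"gripper":0.5,"dx":-0.0016,"dy":0.02,"dz":0,"wx":0,"wy":0,"wz":0},{"gripper":0.5,"dx":-0.0024,"dy":0.03,"dz":0,"wx":0,"wy":0,"wz":0},{"gripper":0.5,"dx":-0.0032,"dy":0.04,"dz":0,"wx":0,"wy":0,"wz":0},{"gripper":0.5,"dx":-0.0038,"dy":0.048,"dz":0,"wx":0,"wy":0,"wz":0}]'
python3 -m inch '[{"gripper":0.5,"dx":0.001,"dy":-0.01,"dz":0,"wx":0,"wy":0,"wz":0},{"gripper":0.5,"dx":0.003,"dy":-0.03,"dz":0,"wx":0,"wy":0,"wz":0},{"gripper":0.5,"dx":0.003,"dy":-0.03,"dz":0.04,"wx":0,"wy":0,"wz":0},{"gripper":0.5,"dx":0.003,"dy":-0.03,"dz":0.08,"wx":0,"wy":0,"wz":0},{"gripper":0.5,"dx":0.003,"dy":-0.03,"dz":0.11,"wx":0,"wy":0,"wz":0}]'
```

```text
clock: 3.43
eef_pos: [467.8, -131.5, 5.7]
eef_rot: [3.141, 0.0, 1.655]
wrist_force: [-0.1, -4.6, 3.2]
finger_gap: 46.7
finger_force: 2.4
clock: 3.85
eef_pos: [463.8, -83.1, 5.6]
eef_rot: [3.141, 0.0, 1.655]
wrist_force: [0.1, -5.5, 3.9]
finger_gap: 47.1
finger_force: 2.6
clock: 4.27
eef_pos: [466.7, -114.8, 117.4]
eef_rot: [-3.141, -0.001, 1.654]
wrist_force: [-0.3, -0.7, 0.7]
finger_gap: 46.9
finger_force: 0.0
```

```bash

python3 -m inch '[{"gripper":1,"dx":-0.006,"dy":0.011,"dz":0,"wx":0,"wy":0,"wz":6},{"gripper":1,"dx":-0.012,"dy":0.022,"dz":0,"wx":0,"wy":0,"wz":12},{"gripper":1,"dx":-0.018,"dy":0.033,"dz":0,"wx":0,"wy":0,"wz":18},{"gripper":1,"dx":-0.024,"dy":0.044,"dz":0,"wx":0,"wy":0,"wz":24},{"gripper":1,"dx":-0.03,"dy":0.055,"dz":0,"wx":0,"wy":0,"wz":30}]'
python3 -m inch '[{"gripper":1,"dx":-0.006,"dy":0.011,"dz":0,"wx":0,"wy":0,"wz":6},{"gripper":1,"dx":-0.012,"dy":0.022,"dz":0,"wx":0,"wy":0,"wz":12},{"gripper":1,"dx":-0.018,"dy":0.033,"dz":0,"wx":0,"wy":0,"wz":18},{"gripper":1,"dx":-0.024,"dy":0.044,"dz":0,"wx":0,"wy":0,"wz":24},{"gripper":1,"dx":-0.03,"dy":0.055,"dz":0,"wx":0,"wy":0,"wz":30}]'
python3 -m inch '[{"gripper":1,"dx":-0.006,"dy":0.011,"dz":0,"wx":0,"wy":0,"wz":6},{"gripper":1,"dx":-0.012,"dy":0.022,"dz":0,"wx":0,"wy":0,"wz":12},{"gripper":1,"dx":-0.018,"dy":0.033,"dz":0,"wx":0,"wy":0,"wz":18},{"gripper":1,"dx":-0.024,"dy":0.044,"dz":0,"wx":0,"wy":0,"wz":24},{"gripper":1,"dx":-0.03,"dy":0.055,"dz":0,"wx":0,"wy":0,"wz":29.7}]'
python3 - <<'E'
from h import *
a=manip.camera("top");b=manip.camera("side")
o=np.zeros((600,800,3),np.uint8)
o[:,:400]=cv2.resize(a[105:255,200:300],(400,600),interpolation=cv2.INTER_CUBIC)
o[:,400:]=cv2.resize(b[150:300,190:290],(400,600),interpolation=cv2.INTER_CUBIC)
cv2.imwrite("pics/c3.png",o)
E
```

```text
clock: 4.68
eef_pos: [436.2, -59.0, 115.1]
eef_rot: [-3.141, -0.001, 2.184]
wrist_force: [-0.8, 0.0, 0.1]
finger_gap: 76.6
finger_force: 0.0
clock: 5.1
eef_pos: [406.2, -4.0, 115.1]
eef_rot: [3.142, -0.002, 2.707]
wrist_force: [0.8, -0.0, -0.0]
finger_gap: 94.3
finger_force: 0.0
clock: 5.52
eef_pos: [376.3, 51.0, 115.1]
eef_rot: [3.141, -0.001, -3.058]
wrist_force: [0.4, -0.5, 0.6]
finger_gap: 93.6
finger_force: 0.0
```

View pics/c3.png

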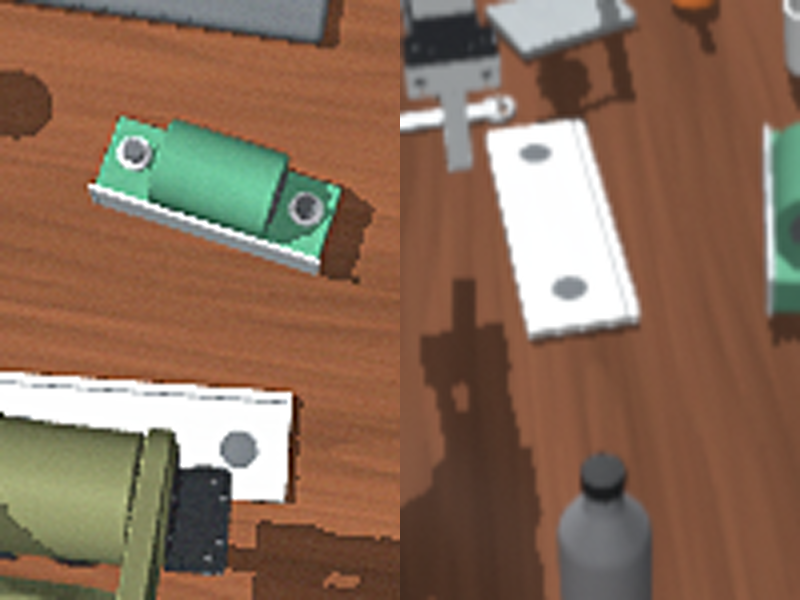

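c3 shows the bar translated cleanly, its right end at (293,393)-(283,500) in the top half; all four corners are visible in the side half.

```bash
python3 - <<'E'
from fit import *
T=lambda x,y:(200+x/4,105+y/4);S=lambda x,y:(190+(x-400)/4,150+y/4)
f=fit([("top",[(45,-130,10),(-45,-130,10)],[T(293,393),T(284,500)]),("side",[(-45,130,10),(45,130,10),(45,-130,10),(-45,-130,10)],[S(487,132),S(583,120),S(638,318),S(529,333)])],[455,54,.08]);print(f)
p=f[0];print(pts(p,[(-45,0,0)]))
E
```

```text
(array([4.582816e+02, 5.251470e+01, 6.980000e-02]), array([ 0.7, -0.5,  0.8,  0.1, -0. , -0.2,  0. , -0.2, -0.1, -1. , -0.7,
       -0.7]))
[(np.float64(413.3911764007765), np.float64(49.37624989170201), 0)]
```

```bash

python3 -m inch '[{"gripper":1,"dx":0,"dy":0,"dz":-0.035,"wx":0,"wy":0,"wz":0},{"gripper":1,"dx":0,"dy":-0.001,"dz":-0.07,"wx":0,"wy":0,"wz":0},{"gripper":1,"dx":0,"dy":-0.001,"dz":-0.095,"wx":0,"wy":0,"wz":0},{"gripper":1,"dx":0,"dy":-0.001,"dz":-0.109,"wx":0,"wy":0,"wz":-0.5},{"gripper":1,"dx":0,"dy":-0.001,"dz":-0.109,"wx":0,"wy":0,"wz":-0.5}]'
python3 -m inch '[{"gripper":1,"dx":0.008,"dy":0,"dz":0,"wx":0,"wy":0,"wz":0},{"gripper":1,"dx":0.016,"dy":0,"dz":0,"wx":0,"wy":0,"wz":0},{"gripper":1,"dx":0.023,"dy":0,"dz":0,"wx":0,"wy":0,"wz":0},{"gripper":1,"dx":0.029,"dy":0,"dz":0,"wx":0,"wy":0,"wz":0},{"gripper":1,"dx":0.035,"dy":0,"dz":0,"wx":0,"wy":0,"wz":0}]'
python3 -m inch '[{"gripper":1,"dx":0.011,"dy":-0.0005,"dz":0,"wx":0,"wy":0,"wz":-2},{"gripper":1,"dx":0.022,"dy":-0.001,"dz":0,"wx":0,"wy":0,"wz":-4},{"gripper":1,"dx":0.033,"dy":-0.0015,"dz":0,"wx":0,"wy":0,"wz":-6},{"gripper":1,"dx":0.044,"dy":-0.002,"dz":0,"wx":0,"wy":0,"wz":-8},{"gripper":1,"dx":0.055,"dy":-0.003,"dz":0,"wx":0,"wy":0,"wz":-10}]'
python3 -m inch '[{"gripper":1,"dx":0.011,"dy":-0.0015,"dz":0,"wx":0,"wy":0,"wz":-2},{"gripper":1,"dx":0.022,"dy":-0.003,"dz":0,"wx":0,"wy":0,"wz":-3.9},{"gripper":1,"dx":0.033,"dy":-0.0045,"dz":0,"wx":0,"wy":0,"wz":-3.9},{"gripper":1,"dx":0.041,"dy":-0.0058,"dz":0,"wx":0,"wy":0,"wz":-3.9},{"gripper":1,"dx":0.046,"dy":-0.007,"dz":0,"wx":0,"wy":0,"wz":-3.9}]'
```

```text
clock: 6.03
eef_pos: [375.4, 49.1, 3.9]
eef_rot: [3.141, -0.005, -3.076]
wrist_force: [-0.7, -0.3, 0.1]
finger_gap: 94.0
finger_force: 0.0
clock: 6.45
eef_pos: [412.4, 49.8, 7.0]
eef_rot: [3.142, -0.0, -3.072]
wrist_force: [-5.8, 0.4, 4.7]
finger_gap: 94.1
finger_force: 2.7
clock: 6.87
eef_pos: [467.6, 46.9, 6.8]
eef_rot: [3.141, -0.0, 3.036]
wrist_force: [-3.9, 0.8, 3.1]
finger_gap: 93.9
finger_force: 2.0
clock: 7.28
eef_pos: [513.7, 39.8, 6.7]
eef_rot: [3.141, 0.0, 2.969]
wrist_force: [-5.1, 1.1, 3.8]
finger_gap: 93.9
finger_force: 2.6
```

```bash

python3 -m inch '[{"gripper":1,"dx":0.005,"dy":-0.0008,"dz":0,"wx":0,"wy":0,"wz":0},{"gripper":1,"dx":0.009,"dy":-0.0015,"dz":0,"wx":0,"wy":0,"wz":0},{"gripper":1,"dx":0.012,"dy":-0.002,"dz":0,"wx":0,"wy":0,"wz":0},{"gripper":1,"dx":0.014,"dy":-0.0023,"dz":0,"wx":0,"wy":0,"wz":0},{"gripper":1,"dx":0.015,"dy":-0.0025,"dz":0,"wx":0,"wy":0,"wz":0}]'
python3 -m inch '[{"gripper":1,"dx":0.001,"dy":-0.0002,"dz":0,"wx":0,"wy":0,"wz":0},{"gripper":1,"dx":0.002,"dy":-0.0004,"dz":0,"wx":0,"wy":0,"wz":0},{"gripper":1,"dx":0.003,"dy":-0.0005,"dz":0,"wx":0,"wy":0,"wz":0},{"gripper":1,"dx":0.003,"dy":-0.0005,"dz":0,"wx":0,"wy":0,"wz":0},{"gripper":1,"dx":0.003,"dy":-0.0005,"dz":0,"wx":0,"wy":0,"wz":0}]'
python3 - <<'E'
from h import *
a=manip.camera("top");b=manip.camera("side")
o=np.zeros((600,800,3),np.uint8)
o[:,:400]=cv2.resize(a[115:235,200:280],(400,600),interpolation=cv2.INTER_CUBIC)
o[:,400:]=cv2.resize(b[155:275,220:300],(400,600),interpolation=cv2.INTER_CUBIC)
cv2.imwrite("pics/c4.png",o)
print(manip.read_state()["moment"])
E
```

```text
clock: 7.7
eef_pos: [527.9, 37.3, 6.5]
eef_rot: [3.142, -0.0, 2.969]
wrist_force: [-5.3, 1.0, 4.9]
finger_gap: 93.9
finger_force: 2.8
clock: 8.12
eef_pos: [530.8, 36.8, 6.5]
eef_rot: [3.142, 0.0, 2.969]
wrist_force: [-3.6, 0.7, 3.2]
finger_gap: 94.0
finger_force: 2.0
[0.15236884 0.71405452 0.0207129 ]
```

View pics/c4.png

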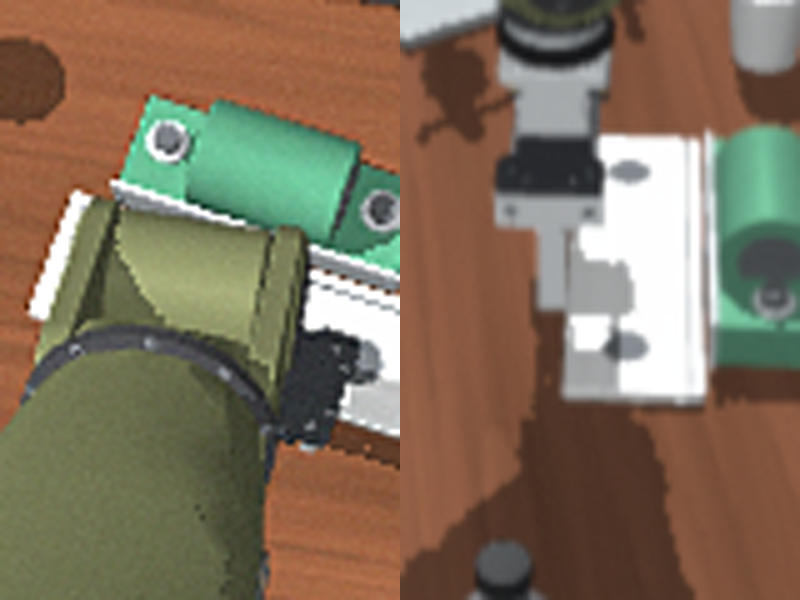

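c4 shows the bar parallel to the face with a few mm gap left (right side: bar edge x≈705 against face x≈715), and sticking out at both ends. I'll creep in until the force rises.

```bash

python3 -m inch '[{"gripper":1,"dx":0.0008,"dy":-0.0001,"dz":0,"wx":0,"wy":0,"wz":0},{"gripper":1,"dx":0.0016,"dy":-0.0002,"dz":0,"wx":0,"wy":0,"wz":0},{"gripper":1,"dx":0.0024,"dy":-0.0004,"dz":0,"wx":0,"wy":0,"wz":0},{"gripper":1,"dx":0.003,"dy":-0.0005,"dz":0,"wx":0,"wy":0,"wz":0},{"gripper":1,"dx":0.003,"dy":-0.0005,"dz":0,"wx":0,"wy":0,"wz":0}]'
python3 -m inch '[{"gripper":1,"dx":0.0004,"dy":0,"dz":0,"wx":0,"wy":0,"wz":0},{"gripper":1,"dx":0.0008,"dy":-0.0001,"dz":0,"wx":0,"wy":0,"wz":0},{"gripper":1,"dx":0.001,"dy":-0.0002,"dz":0,"wx":0,"wy":0,"wz":0},{"gripper":1,"dx":0.001,"dy":-0.0002,"dz":0,"wx":0,"wy":0,"wz":0},{"gripper":1,"dx":0.001,"dy":-0.0002,"dz":0,"wx":0,"wy":0,"wz":0}]'
python3 -m inch '[{"gripper":1,"dx":0.0004,"dy":0,"dz":0,"wx":0,"wy":0,"wz":0},{"gripper":1,"dx":0.0008,"dy":-0.0001,"dz":0,"wx":0,"wy":0,"wz":0},{"gripper":1,"dx":0.001,"dy":-0.0002,"dz":0,"wx":0,"wy":0,"wz":0},{"gripper":1,"dx":0.001,"dy":-0.0002,"dz":0,"wx":0,"wy":0,"wz":0},{"gripper":1,"dx":0.001,"dy":-0.0002,"dz":0,"wx":0,"wy":0,"wz":0}]'
```

```text
clock: 8.63
eef_pos: [533.8, 36.3, 6.5]
eef_rot: [-3.142, -0.0, 2.969]
wrist_force: [-4.3, -0.4, 3.7]
finger_gap: 94.1
finger_force: 2.3
clock: 9.05
eef_pos: [534.5, 36.2, 6.4]
eef_rot: [-3.142, -0.001, 2.969]
wrist_force: [-7.2, 1.6, 5.2]
finger_gap: 93.9
finger_force: 3.3
clock: 9.47
eef_pos: [534.7, 36.2, 6.3]
eef_rot: [-3.141, -0.003, 2.969]
wrist_force: [-12.3, 2.2, 9.0]
finger_gap: 94.0
finger_force: 6.1
```

```bash

python3 -m inch '[{"gripper":1,"dx":0.0005,"dy":0,"dz":0,"wx":0,"wy":0,"wz":0},{"gripper":1,"dx":0.001,"dy":-0.0001,"dz":0,"wx":0,"wy":0,"wz":0},{"gripper":1,"dx":0.0015,"dy":-0.0002,"dz":0,"wx":0,"wy":0,"wz":0},{"gripper":1,"dx":0.002,"dy":-0.0003,"dz":0,"wx":0,"wy":0,"wz":0},{"gripper":1,"dx":0.002,"dy":-0.0003,"dz":0,"wx":0,"wy":0,"wz":0}]'
python3 -c "
from h import *
s=manip.read_state();print(s['moment'],s['wrist_force'],s['eef_rot'])"
python3 -m inch '[{"gripper":1,"dx":0,"dy":0,"dz":0,"wx":0,"wy":0,"wz":0.6},{"gripper":1,"dx":0,"dy":0,"dz":0,"wx":0,"wy":0,"wz":0.6},{"gripper":1,"dx":0,"dy":0,"dz":0,"wx":0,"wy":0,"wz":0.6},{"gripper":1,"dx":0,"dy":0,"dz":0,"wx":0,"wy":0,"wz":0.6},{"gripper":1,"dx":0,"dy":0,"dz":0,"wx":0,"wy":0,"wz":0.6}]'
python3 -c "
from h import *
s=manip.read_state();print(s['moment'],s['wrist_force'],s['eef_rot'])"
python3 -m inch '[{"gripper":1,"dx":0,"dy":0,"dz":0,"wx":0,"wy":0,"wz":-0.6},{"gripper":1,"dx":0,"dy":0,"dz":0,"wx":0,"wy":0,"wz":-1.2},{"gripper":1,"dx":0,"dy":0,"dz":0,"wx":0,"wy":0,"wz":-1.2},{"gripper":1,"dx":0,"dy":0,"dz":0,"wx":0,"wy":0,"wz":-1.2},{"gripper":1,"dx":0,"dy":0,"dz":0,"wx":0,"wy":0,"wz":-1.2}]'
python3 -c "
from h import *
s=manip.read_state();print(s['moment'],s['wrist_force'],s['eef_rot'])"
```

```text
clock: 9.88
eef_pos: [535.1, 36.1, 6.1]
eef_rot: [-3.141, -0.007, 2.969]
wrist_force: [-23.3, 3.6, 17.5]
finger_gap: 94.0
finger_force: 12.1
[ 0.90383806  4.52031928 -0.0059555 ] [-23.31078861   3.56294376  17.50415673] [-3.14102778 -0.00708461  2.96942841]
clock: 10.3
eef_pos: [535.0, 36.1, 5.9]
eef_rot: [-3.141, -0.007, 2.979]
wrist_force: [-22.3, 5.1, 14.6]
finger_gap: 93.9
finger_force: 11.5
[ 0.32024492  4.33913106 -0.78906094] [-22.2638645    5.09196311  14.58483917] [-3.14110558 -0.0072328   2.97888487]
clock: 10.72
eef_pos: [534.9, 36.2, 5.6]
eef_rot: [-3.141, -0.007, 2.96]
wrist_force: [-21.5, 4.4, 10.2]
finger_gap: 94.2
finger_force: 10.7
[1.34193418 3.94245937 0.89557379] [-21.47764311   4.35446342  10.22878939] [-3.14075122 -0.00728584  2.96025192]
```

```bash

python3 -m inch '[{"gripper":1,"dx":-0.001,"dy":0.0002,"dz":0,"wx":0,"wy":0,"wz":0.6},{"gripper":1,"dx":-0.006,"dy":0.001,"dz":0,"wx":0,"wy":0,"wz":0.6},{"gripper":1,"dx":-0.016,"dy":0.0027,"dz":0,"wx":0,"wy":0,"wz":0.6},{"gripper":1,"dx":-0.035,"dy":0.006,"dz":0.005,"wx":0,"wy":0,"wz":0.6},{"gripper":1,"dx":-0.06,"dy":0.01,"dz":0.035,"wx":0,"wy":0,"wz":0.6}]'
python3 -m inch '[{"gripper":1,"dx":-0.02,"dy":0,"dz":0.035,"wx":0,"wy":0,"wz":6},{"gripper":1,"dx":-0.04,"dy":0,"dz":0.07,"wx":0,"wy":0,"wz":12},{"gripper":1,"dx":-0.055,"dy":0,"dz":0.105,"wx":0,"wy":0,"wz":18},{"gripper":1,"dx":-0.07,"dy":0.0,"dz":0.14,"wx":0,"wy":0,"wz":24},{"gripper":1,"dx":-0.075,"dy":0,"dz":0.18,"wx":0,"wy":0,"wz":30}]'
python3 - <<'E'
from h import *
a=manip.camera("top");b=manip.camera("side")
o=np.zeros((600,800,3),np.uint8)
o[:,:400]=cv2.resize(a[115:235,200:280],(400,600),interpolation=cv2.INTER_CUBIC)
o[:,400:]=cv2.resize(b[155:275,220:300],(400,600),interpolation=cv2.INTER_CUBIC)
cv2.imwrite("pics/c5.png",o)
o=np.zeros((600,800,3),np.uint8)
o[:,:400]=cv2.resize(a[150:210,112:152],(400,600),interpolation=cv2.INTER_CUBIC)
o[:,400:]=cv2.resize(b[100:160,207:247],(400,600),interpolation=cv2.INTER_CUBIC)
cv2.imwrite("pics/c6.png",o)
E
```

```text
clock: 11.13
eef_pos: [476.0, 45.4, 38.4]
eef_rot: [-3.141, -0.005, 2.969]
wrist_force: [-0.5, -0.7, -0.1]
finger_gap: 94.0
finger_force: 0.0
clock: 11.55
eef_pos: [401.1, 45.5, 222.8]
eef_rot: [-3.141, 0.001, -2.785]
wrist_force: [0.8, 1.2, 0.5]
finger_gap: 93.7
finger_force: 0.0
```

View pics/c5.png

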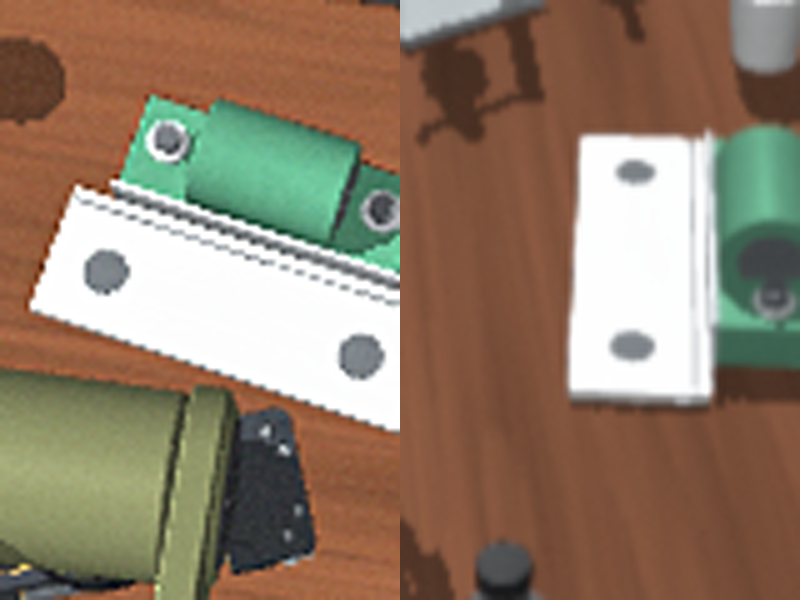

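View pics/c6.png

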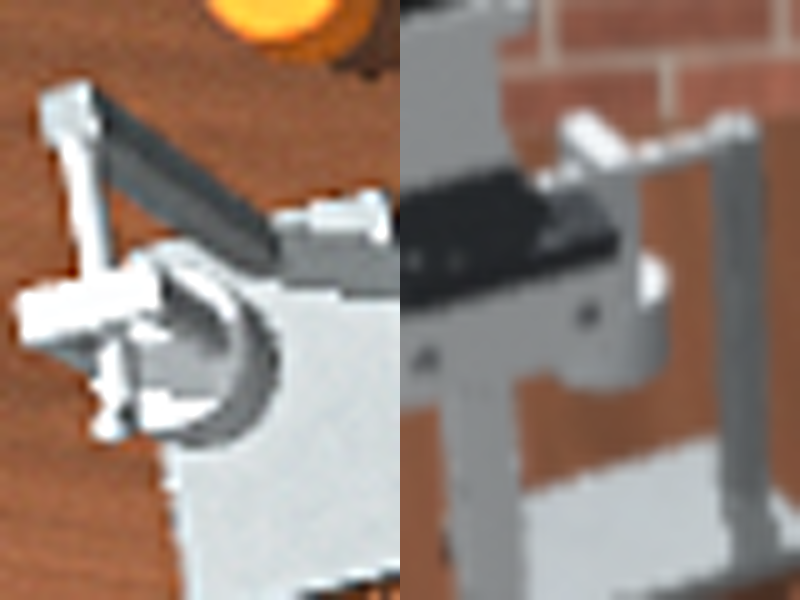

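c5 shows the bar lying against the face, left end out past the housing at (75,188) and right end past it at (713,395) in the side half. c6 shows the shackle top centre at (88,305) in the top half and (598,137) in the side half.

```bash
python3 - <<'E'
from fit import *
T=lambda x,y:(200+x/5,115+y/5);S=lambda x,y:(220+(x-400)/5,155+y/5)
f=fit([("top",[(45,130,10),(-45,130,10)],[T(75,188),T(32,309)]),("side",[(-45,130,10),(45,130,10),(45,-130,10),(-45,-130,10)],[S(583,136),S(697,137),S(713,393),S(570,395)])],[585,28,-.17]);print(f)
h=np.array([667.7,14.8]);d=f[0][:2]-h;c,s=np.cos(-.1722),np.sin(-.1722)
print("in housing frame",d@[c,s],d@[-s,c])
A=lambda x,y:(112+x/10,150+y/10);B=lambda x,y:(207+(x-400)/10,100+y/10)
print(tri(("top",*A(88,305)),("side",*B(598,137))), onz("top",*A(88,305),190), onz("side",*B(598,137),190))
cs=[onz("top",*A(*p),190) for p in((18,298),(145,266),(158,308),(28,345))];print(cs)
v=(cs[0]-cs[1]+cs[3]-cs[2]);print("shackle yaw",np.arctan2(-v[0],v[1]))
print("tip",tri(("top",*A(112,385)),("side",*B(540,180))),"post",onz("top",*A(68,103),180))
E
```

```text
(array([ 5.888893e+02,  2.535330e+01, -1.532000e-01]), array([ 0.4, -0.5,  0.2, -0. , -1.3,  0.2,  0.3,  0.3,  0. , -0.1,  0.1,
       -0.9]))
in housing frame -79.45341432902885 -3.107012526475486
(array([480.5, 368.7, 187.1]), np.float64(5.0)) [477.5 367.2 190. ] [482.7 364.2 190. ]
[array([476.4, 387.9, 190. ]), array([491.2, 353.4, 190. ]), array([479.8, 346.9, 190. ]), array([463.6, 381.7, 190. ])]
shackle yaw 0.42063170756868656
tip (array([459. , 361.4, 174.9]), np.float64(1.6)) post [536.9 391.6 180. ]
```

```bash

python3 -m inch '[{"gripper":1,"dx":0.007,"dy":0.032,"dz":0.005,"wx":0,"wy":0,"wz":1},{"gripper":1,"dx":0.015,"dy":0.064,"dz":0.01,"wx":0,"wy":0,"wz":2},{"gripper":1,"dx":0.023,"dy":0.096,"dz":0.015,"wx":0,"wy":0,"wz":3},{"gripper":1,"dx":0.031,"dy":0.128,"dz":0.02,"wx":0,"wy":0,"wz":3.1},{"gripper":1,"dx":0.039,"dy":0.16,"dz":0.02,"wx":0,"wy":0,"wz":3.1}]'
python3 -m inch '[{"gripper":1,"dx":0.009,"dy":0.038,"dz":0,"wx":0,"wy":0,"wz":0},{"gripper":1,"dx":0.018,"dy":0.076,"dz":0,"wx":0,"wy":0,"wz":0},{"gripper":1,"dx":0.027,"dy":0.112,"dz":0,"wx":0,"wy":0,"wz":0},{"gripper":1,"dx":0.034,"dy":0.142,"dz":0,"wx":0,"wy":0,"wz":0},{"gripper":1,"dx":0.038,"dy":0.1605,"dz":0,"wx":0,"wy":0,"wz":0}]'
python3 -m inch '[{"gripper":1,"dx":0,"dy":0,"dz":-0.03,"wx":0,"wy":0,"wz":0},{"gripper":1,"dx":0,"dy":0,"dz":-0.06,"wx":0,"wy":0,"wz":0},{"gripper":1,"dx":0,"dy":0,"dz":-0.08,"wx":0,"wy":0,"wz":0},{"gripper":1,"dx":0,"dy":0,"dz":-0.095,"wx":0,"wy":0,"wz":0},{"gripper":1,"dx":0,"dy":0,"dz":-0.095,"wx":0,"wy":0,"wz":0}]'
python3 - <<'E'
from h import *
a=manip.camera("top");b=manip.camera("side")
o=np.zeros((600,800,3),np.uint8)
o[:,:400]=cv2.resize(a[140:230,105:165],(400,600),interpolation=cv2.INTER_CUBIC)
o[:,400:]=cv2.resize(b[80:170,197:257],(400,600),interpolation=cv2.INTER_CUBIC)
cv2.imwrite("pics/c7.png",o)
E
```

```text
clock: 12.07
eef_pos: [442.7, 207.4, 241.9]
eef_rot: [-3.141, 0.002, -2.737]
wrist_force: [0.7, -1.3, 0.1]
finger_gap: 94.2
finger_force: 0.0
clock: 12.48
eef_pos: [480.2, 369.0, 240.0]
eef_rot: [3.141, 0.0, -2.736]
wrist_force: [-1.0, -0.9, -0.1]
finger_gap: 94.1
finger_force: 0.0
clock: 12.9
eef_pos: [479.0, 365.4, 142.4]
eef_rot: [-3.141, -0.005, -2.737]
wrist_force: [0.1, -1.0, -0.2]
finger_gap: 94.5
finger_force: 0.0
```

View pics/c7.png

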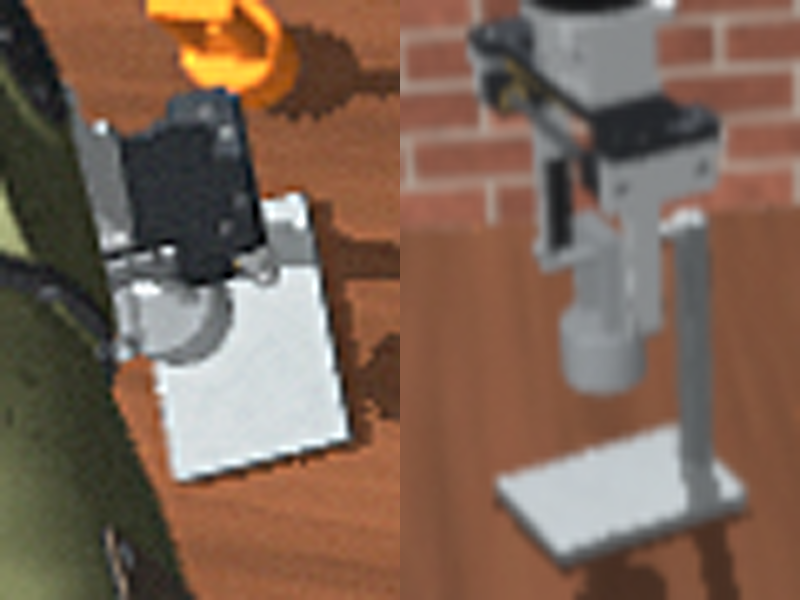

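c7 shows the fingers on either side of the shackle (side half: finger tips at (557,260) and (645,333), shackle midway at x≈600). Closing now.

```bash

python3 -m inch '[{"gripper":0.3,"dx":0,"dy":0,"dz":0,"wx":0,"wy":0,"wz":0},{"gripper":0.3,"dx":0,"dy":0,"dz":0,"wx":0,"wy":0,"wz":0},{"gripper":0.3,"dx":0,"dy":0,"dz":0,"wx":0,"wy":0,"wz":0},{"gripper":0.3,"dx":0,"dy":0,"dz":0,"wx":0,"wy":0,"wz":0},{"gripper":0.3,"dx":0,"dy":0,"dz":0,"wx":0,"wy":0,"wz":0}]' 30
python3 -m inch '[{"gripper":0.3,"dx":0,"dy":0,"dz":0,"wx":0,"wy":0,"wz":0},{"gripper":0.3,"dx":0,"dy":0,"dz":0,"wx":0,"wy":0,"wz":0},{"gripper":0.3,"dx":0,"dy":0,"dz":0,"wx":0,"wy":0,"wz":0},{"gripper":0.3,"dx":0,"dy":0,"dz":0,"wx":0,"wy":0,"wz":0},{"gripper":0.3,"dx":0,"dy":0,"dz":0,"wx":0,"wy":0,"wz":0}]'
```

```text
clock: 13.42
eef_pos: [480.0, 366.2, 146.9]
eef_rot: [3.141, 0.001, -2.736]
wrist_force: [-0.9, 0.7, 0.1]
finger_gap: 63.9
finger_force: 0.0
clock: 13.83
eef_pos: [479.8, 366.2, 146.5]
eef_rot: [3.141, 0.0, -2.736]
wrist_force: [-0.7, 1.4, 0.3]
finger_gap: 39.9
finger_force: 30.0
```

```bash

python3 -m inch '[{"gripper":0.3,"dx":0,"dy":0,"dz":0.006,"wx":0,"wy":0,"wz":0},{"gripper":0.3,"dx":0,"dy":0,"dz":0.013,"wx":0,"wy":0,"wz":0},{"gripper":0.3,"dx":0,"dy":0,"dz":0.02,"wx":0,"wy":0,"wz":0},{"gripper":0.3,"dx":0,"dy":0,"dz":0.024,"wx":0,"wy":0,"wz":0},{"gripper":0.3,"dx":0,"dy":0,"dz":0.024,"wx":0,"wy":0,"wz":0}]'
python3 -m inch '[{"gripper":0.3,"dx":-0.009,"dy":-0.004,"dz":0,"wx":0,"wy":0,"wz":0},{"gripper":0.3,"dx":-0.023,"dy":-0.01,"dz":0,"wx":0,"wy":0,"wz":0},{"gripper":0.3,"dx":-0.041,"dy":-0.018,"dz":0,"wx":0,"wy":0,"wz":0},{"gripper":0.3,"dx":-0.059,"dy":-0.026,"dz":0,"wx":0,"wy":0,"wz":0},{"gripper":0.3,"dx":-0.073,"dy":-0.032,"dz":0,"wx":0,"wy":0,"wz":0}]'
```

```text
clock: 14.25
eef_pos: [480.2, 366.3, 171.8]
eef_rot: [3.141, 0.002, -2.736]
wrist_force: [-0.2, 0.6, -4.7]
finger_gap: 39.8
finger_force: 30.0
clock: 14.67
eef_pos: [405.6, 333.4, 170.2]
eef_rot: [-3.141, -0.001, -2.736]
wrist_force: [0.4, 1.3, -5.1]
finger_gap: 39.7
finger_force: 30.0
```

```bash

python3 -m inch '[{"gripper":0.3,"dx":0,"dy":-0.02,"dz":0,"wx":0,"wy":0,"wz":-1},{"gripper":0.3,"dx":0.005,"dy":-0.048,"dz":0,"wx":0,"wy":0,"wz":-3},{"gripper":0.3,"dx":0.015,"dy":-0.075,"dz":0,"wx":0,"wy":0,"wz":-5.5},{"gripper":0.3,"dx":0.03,"dy":-0.102,"dz":0,"wx":0,"wy":0,"wz":-8},{"gripper":0.3,"dx":0.045,"dy":-0.13,"dz":0,"wx":0,"wy":0,"wz":-11}]'
python3 -m inch '[{"gripper":0.3,"dx":0.018,"dy":-0.026,"dz":0,"wx":0,"wy":0,"wz":-2.2},{"gripper":0.3,"dx":0.036,"dy":-0.051,"dz":0,"wx":0,"wy":0,"wz":-4.4},{"gripper":0.3,"dx":0.054,"dy":-0.075,"dz":0,"wx":0,"wy":0,"wz":-6.6},{"gripper":0.3,"dx":0.072,"dy":-0.098,"dz":0,"wx":0,"wy":0,"wz":-8.8},{"gripper":0.3,"dx":0.09,"dy":-0.12,"dz":0,"wx":0,"wy":0,"wz":-11}]'
python3 -m inch '[{"gripper":0.3,"dx":0.016,"dy":-0.02,"dz":0,"wx":0,"wy":0,"wz":-3},{"gripper":0.3,"dx":0.03,"dy":-0.036,"dz":0,"wx":0,"wy":0,"wz":-6},{"gripper":0.3,"dx":0.041,"dy":-0.049,"dz":0,"wx":0,"wy":0,"wz":-9},{"gripper":0.3,"dx":0.048,"dy":-0.058,"dz":0,"wx":0,"wy":0,"wz":-11.1},{"gripper":0.3,"dx":0.048,"dy":-0.058,"dz":0,"wx":0,"wy":0,"wz":-11.1}]'
python3 -m inch '[{"gripper":0.3,"dx":0,"dy":0,"dz":-0.02,"wx":0,"wy":0,"wz":0},{"gripper":0.3,"dx":0,"dy":0,"dz":-0.045,"wx":0,"wy":0,"wz":0},{"gripper":0.3,"dx":0,"dy":0,"dz":-0.065,"wx":0,"wy":0,"wz":0},{"gripper":0.3,"dx":0,"dy":0,"dz":-0.08,"wx":0,"wy":0,"wz":0},{"gripper":0.3,"dx":0,"dy":0,"dz":-0.08,"wx":0,"wy":0,"wz":0}]'
python3 - <<'E'
from h import *
a=manip.camera("top");b=manip.camera("side")
o=np.zeros((600,800,3),np.uint8)
o[:,:400]=cv2.resize(a[115:235,200:280],(400,600),interpolation=cv2.INTER_CUBIC)
o[:,400:]=cv2.resize(b[155:275,220:300],(400,600),interpolation=cv2.INTER_CUBIC)
cv2.imwrite("pics/c8.png",o)
E
```

```text
clock: 15.08
eef_pos: [452.0, 202.9, 170.7]
eef_rot: [3.142, 0.0, -2.929]
wrist_force: [1.4, 0.2, -3.8]
finger_gap: 40.1
finger_force: 30.0
clock: 15.5
eef_pos: [542.5, 82.5, 170.4]
eef_rot: [-3.142, -0.0, -3.122]
wrist_force: [0.0, 0.1, -4.2]
finger_gap: 39.9
finger_force: 30.0
clock: 15.92
eef_pos: [590.5, 24.6, 170.0]
eef_rot: [-3.141, -0.0, 2.966]
wrist_force: [0.2, -0.0, -4.9]
finger_gap: 39.9
finger_force: 30.0
clock: 16.33
eef_pos: [587.8, 26.9, 87.3]
eef_rot: [-3.141, -0.005, 2.971]
wrist_force: [-0.7, 0.1, -5.6]
finger_gap: 39.8
finger_force: 30.0
```

View pics/c8.png

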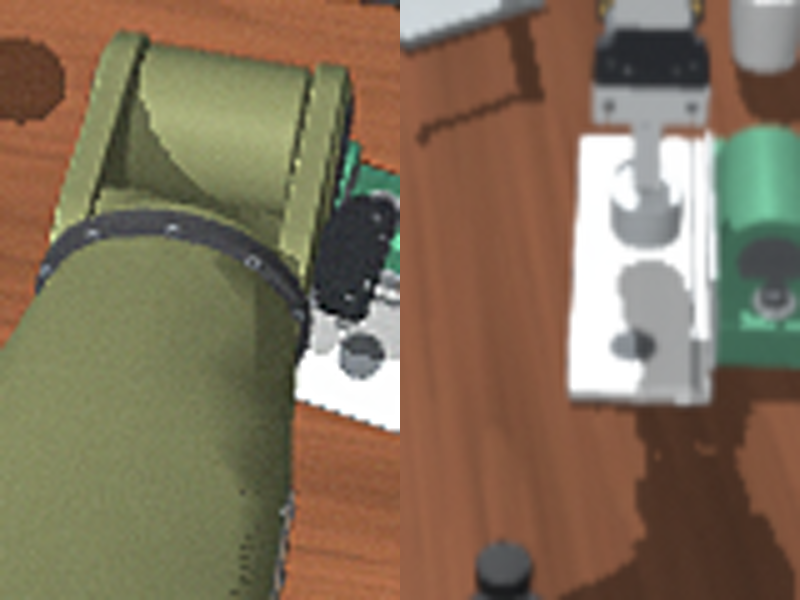

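c8 shows the weight upright above the bar's middle (weight at (647,215) in the side half, the bar still against the face). Lowering gently.

```bash

python3 -m inch '[{"gripper":0.3,"dx":0,"dy":0,"dz":-0.006,"wx":0,"wy":0,"wz":0},{"gripper":0.3,"dx":0,"dy":0,"dz":-0.013,"wx":0,"wy":0,"wz":0},{"gripper":0.3,"dx":0,"dy":0,"dz":-0.019,"wx":0,"wy":0,"wz":0},{"gripper":0.3,"dx":0,"dy":0,"dz":-0.023,"wx":0,"wy":0,"wz":0},{"gripper":0.3,"dx":0,"dy":0,"dz":-0.023,"wx":0,"wy":0,"wz":0}]'
python3 -m inch '[{"gripper":0.3,"dx":0,"dy":0,"dz":-0.0005,"wx":0,"wy":0,"wz":0},{"gripper":0.3,"dx":0,"dy":0,"dz":-0.001,"wx":0,"wy":0,"wz":0},{"gripper":0.3,"dx":0,"dy":0,"dz":-0.0015,"wx":0,"wy":0,"wz":0},{"gripper":0.3,"dx":0,"dy":0,"dz":-0.002,"wx":0,"wy":0,"wz":0},{"gripper":0.3,"dx":0,"dy":0,"dz":-0.002,"wx":0,"wy":0,"wz":0}]'
```

```text
clock: 16.85
eef_pos: [589.4, 26.1, 66.4]
eef_rot: [-3.141, -0.001, 2.969]
wrist_force: [0.3, 0.7, -5.0]
finger_gap: 40.0
finger_force: 30.0
clock: 17.27
eef_pos: [589.9, 26.1, 65.5]
eef_rot: [3.142, 0.0, 2.969]
wrist_force: [-0.2, 0.1, -4.8]
finger_gap: 40.0
finger_force: 30.0
```

```bash

python3 -m inch '[{"gripper":0.3,"dx":0,"dy":0,"dz":-0.0003,"wx":0,"wy":0,"wz":0},{"gripper":0.3,"dx":0,"dy":0,"dz":-0.0006,"wx":0,"wy":0,"wz":0},{"gripper":0.3,"dx":0,"dy":0,"dz":-0.001,"wx":0,"wy":0,"wz":0},{"gripper":0.3,"dx":0,"dy":0,"dz":-0.001,"wx":0,"wy":0,"wz":0},{"gripper":0.3,"dx":0,"dy":0,"dz":-0.001,"wx":0,"wy":0,"wz":0}]'
```

```text
clock: 17.68
eef_pos: [589.8, 26.1, 64.4]
eef_rot: [-3.142, -0.0, 2.969]
wrist_force: [-0.3, -0.1, -4.9]
finger_gap: 40.1
finger_force: 30.0
```

```bash

python3 -m inch '[{"gripper":0.3,"dx":0,"dy":0,"dz":-0.0003,"wx":0,"wy":0,"wz":0},{"gripper":0.3,"dx":0,"dy":0,"dz":-0.0006,"wx":0,"wy":0,"wz":0},{"gripper":0.3,"dx":0,"dy":0,"dz":-0.001,"wx":0,"wy":0,"wz":0},{"gripper":0.3,"dx":0,"dy":0,"dz":-0.001,"wx":0,"wy":0,"wz":0},{"gripper":0.3,"dx":0,"dy":0,"dz":-0.001,"wx":0,"wy":0,"wz":0}]'
python3 -m inch '[{"gripper":0.3,"dx":0,"dy":0,"dz":-0.0003,"wx":0,"wy":0,"wz":0},{"gripper":0.3,"dx":0,"dy":0,"dz":-0.0006,"wx":0,"wy":0,"wz":0},{"gripper":0.3,"dx":0,"dy":0,"dz":-0.001,"wx":0,"wy":0,"wz":0},{"gripper":0.3,"dx":0,"dy":0,"dz":-0.001,"wx":0,"wy":0,"wz":0},{"gripper":0.3,"dx":0,"dy":0,"dz":-0.001,"wx":0,"wy":0,"wz":0}]'
```

```text
clock: 18.1
eef_pos: [589.8, 26.1, 63.4]
eef_rot: [-3.142, -0.0, 2.969]
wrist_force: [0.1, 0.6, -4.7]
finger_gap: 39.9
finger_force: 30.0
clock: 18.52
eef_pos: [590.0, 26.1, 62.7]
eef_rot: [3.142, 0.0, 2.969]
wrist_force: [-1.0, 0.3, -1.6]
finger_gap: 40.0
finger_force: 30.0
```

```bash

python3 -m inch '[{"gripper":0.3,"dx":0,"dy":0,"dz":-0.0003,"wx":0,"wy":0,"wz":0},{"gripper":0.3,"dx":0,"dy":0,"dz":-0.0003,"wx":0,"wy":0,"wz":0},{"gripper":0.3,"dx":0,"dy":0,"dz":-0.0003,"wx":0,"wy":0,"wz":0},{"gripper":0.3,"dx":0,"dy":0,"dz":-0.0003,"wx":0,"wy":0,"wz":0},{"gripper":0.3,"dx":0,"dy":0,"dz":-0.0003,"wx":0,"wy":0,"wz":0}]' 8
python3 -m inch '[{"gripper":0.75,"dx":0,"dy":0,"dz":0,"wx":0,"wy":0,"wz":0},{"gripper":0.75,"dx":0,"dy":0,"dz":0,"wx":0,"wy":0,"wz":0},{"gripper":0.75,"dx":0,"dy":0,"dz":0,"wx":0,"wy":0,"wz":0},{"gripper":0.75,"dx":0,"dy":0,"dz":0,"wx":0,"wy":0,"wz":0},{"gripper":0.75,"dx":0,"dy":0,"dz":0,"wx":0,"wy":0,"wz":0}]'
python3 -m inch '[{"gripper":0.75,"dx":0,"dy":0,"dz":0.01,"wx":0,"wy":0,"wz":0},{"gripper":0.75,"dx":0,"dy":0,"dz":0.03,"wx":0,"wy":0,"wz":0},{"gripper":0.75,"dx":0,"dy":0,"dz":0.06,"wx":0,"wy":0,"wz":0},{"gripper":0.75,"dx":0,"dy":0,"dz":0.09,"wx":0,"wy":0,"wz":0},{"gripper":0.75,"dx":0,"dy":0,"dz":0.12,"wx":0,"wy":0,"wz":0}]'
python3 -m inch '[{"gripper":0.75,"dx":-0.03,"dy":0,"dz":0.02,"wx":0,"wy":0,"wz":0},{"gripper":0.75,"dx":-0.06,"dy":0,"dz":0.04,"wx":0,"wy":0,"wz":0},{"gripper":0.75,"dx":-0.09,"dy":0,"dz":0.05,"wx":0,"wy":0,"wz":0},{"gripper":0.75,"dx":-0.12,"dy":0,"dz":0.06,"wx":0,"wy":0,"wz":0},{"gripper":0.75,"dx":-0.15,"dy":0,"dz":0.06,"wx":0,"wy":0,"wz":0}]'
python3 - <<'E'
from fit import *
b=manip.camera("side").astype(int);a0=cv2.imread("side0_raw.png").astype(int)
cv2.imwrite("side_end.png",b)
# bystander check: image change vs start at each item
for n,(u,v) in dict(bottle=(376,450),bearing=(507,428),tin=(459,247),wrench=(306,282),orange=(411,220)).items():
    x,y=int(u*.64),int(v*.64);print(n,abs(b-a0)[y-12:y+12,x-12:x+12].mean().round(1))
# bar ends and edges: brightness along projected lines
g=b.min(2)
h=(667.7,14.8,-.1722)
for s in(120,105,-105,-115,-125):
    P=[pts(h,[(x,s,10)])[0] for x in range(-140,-20,2)]
    uv=proj("side",P).round().astype(int);w=[g[v,u]>150 for u,v in uv]
    print(s,[x for x,k in zip(range(-140,-20,2),w) if k][::len(w)//3][:1],[x for x,k in zip(range(-140,-20,2),w) if k][-1:])
print(manip.read_state()["wrist_force"])
E
```

```text
clock: 18.93
eef_pos: [590.0, 26.1, 62.6]
eef_rot: [3.142, 0.001, 2.969]
wrist_force: [-4.1, -0.1, 4.9]
finger_gap: 40.1
finger_force: 8.0
clock: 19.35
eef_pos: [589.9, 26.1, 62.0]
eef_rot: [-3.142, -0.0, 2.969]
wrist_force: [0.2, -0.3, 0.2]
finger_gap: 68.9
finger_force: 0.0
clock: 19.77
eef_pos: [589.7, 26.1, 184.3]
eef_rot: [3.142, 0.0, 2.969]
wrist_force: [0.2, 0.2, 0.5]
finger_gap: 70.4
finger_force: 0.0
clock: 20.18
eef_pos: [438.9, 26.1, 244.6]
eef_rot: [3.141, 0.004, 2.969]
wrist_force: [-0.7, -0.4, 0.1]
finger_gap: 70.2
finger_force: 0.0
bottle 7.2
bearing 1.4
tin 1.6
wrench 1.2
orange 1.3
120 [-126] [-28]
105 [-124] [-28]
-105 [-124] [-32]
-115 [-124] [-36]
-125 [-124] [-34]
[0.18298017 0.10582126 2.18150632][ WARN:0@0.643] global loadsave.cpp:1063 imwrite_ Unsupported depth image for selected encoder is fallbacked to CV_8U.
```

```bash
python3 - <<'E'
from h import *
b=cv2.imread("side_end.png");c5=cv2.imread("pics/c5.png")[:,400:]
e=cv2.resize(b[155:275,220:300],(400,600),interpolation=cv2.INTER_CUBIC)
def edge(im,r): 
    g=im[r-4:r+4,120:240,:].min(2).mean(0); i=np.argmax(g>150); return 120+i
for r in(160,200,330,360,385): print(r,edge(c5,r),edge(e,r))
def bot(im,c): g=im[330:440,c-4:c+4].min(2).mean(1); return 330+np.where(g>150)[0][-1]
print(bot(c5,200),bot(e,200),bot(c5,290),bot(e,290))
a0=cv2.imread("side0_raw.png"); t=a0[262:312,228:256]
m=cv2.matchTemplate(b[250:325,215:270],t,cv2.TM_CCOEFF_NORMED);_,v,_,l=cv2.minMaxLoc(m);print("bottle shift",l[0]-13,l[1]-12,v)
# weight: cylinder/shackle top expected vs. tilt, using top view
g=b.min(2);print("weight proj centre",proj("side",[[590,26,10],[590,26,46],[590,26,106]]).round(1))
cv2.imwrite("pics/end.png",cv2.resize(b[150:250,230:300],None,fx=5,fy=5))
E
```

```text
160 179 178
200 178 178
330 169 169
360 168 168
385 168 168
395 395 401 401
bottle shift 0 0 0.7110341191291809
weight proj centre [[268.2 205.8]
 [268.5 197.8]
 [269.  183.8]]
```

The bar hasn't moved since it was pressed flush, the bystanders are in place, and the weight is released.

```bash
python3 -c "
from cell import manip
print(manip.sign_off())"
```

```text
the job is handed in; nothing more can be done
None
```

I pushed the straightedge flush against the housing's machined face so it sticks out past both ends, set the weight down gently on its middle and released it, and handed the job in at about 20 s; final pictures showed the bar and bystanders unmoved, but I didn't view the released weight, so I take it as upright from the forces and the level set-down.

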